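Test a reel brake: ratchet its lever to the last notch, then release it

TASK

Check the restored reel brake, the base plate that carries both a long lever with an upright round grip and a push button: swing its lever round to the last notch and let go, so that the ratchet holds it there by itself. Then press the brake's release button fully down until the lever has sprung back to its rest, and take the hand away so that the button comes up again.

Things in the scene. Friction and masses are not known exactly. Their poses are not given: they have to be found in the camera images.
- lever_grip (a point): Middle (z 62 mm) of the upright grip post, 16 mm wide, z 40 to 85 mm, at the free end of the flat aluminium lever (top at 40 mm) on the dark steel 130 x 250 mm base plate. Pinch or push it from above. Its x axis is level and points from the upright pivot, 100 mm away, to the post; z up. Tightening moves it to +y, counter-clockwise from above. The short ball-ended arm is another device.
- brake_lever (a joint): Lever angle, rad: 0 at rest, hard stop at 1.10. A spring returns it to 0 (1.5 to 4 N at the post; up to 8 N as a tooth clicks past). Let go, it is held in notches near 0.35, 0.65 and 0.95. The last catches once past about 0.98: swing to about 1.04, let go, and it falls back to about 0.95 and stays.
- release_top (a point): Centre of the flat top of the round steel release button, 28 mm in diameter, 46 mm above the bench when up, in a low steel housing (34 mm high) at the opposite end of the same base plate from the grip post. Pressed straight down; z is up. The separate button box without a lever is another device.
- release (a joint): Button travel, m: 0 up, 0.008 fully down. Sprung: about 2.5 N starts it, 5 to 7 N holds it fully down; it comes up by itself. It is also the ratchet's pawl, so it dips about 4 mm as each tooth clicks past. Pressed more than 5 mm it frees the lever, which springs back to 0 in about a second (let up sooner, the pawl may catch it in an earlier notch).

How it is judged:
By the outcome, as a careful person would: the job done as asked, in the order asked, and still so for the second after the job is handed in, with the robot touching nothing.
It also fails if it takes over 45 s, if anything falls off the work surface, if the arm or the gripper's body presses on something with over 40 N, if the wrist force passes 120 N, or if a joint passes its speed limit or range.

ROBOT

A 6-joint arm with a two-finger parallel gripper is mounted at the origin on the work surface. World frame = base frame: x ahead of the robot, y to its left, z up, the work surface at z = 0. Lengths are in m, angles in rad, forces in N, time in s.
With the tool pointing down it reaches from about 0.3 to 0.775 m from the base axis. Payload 14.6 kg.
Tool frame: the origin (TCP) lies midway between the tips of the shut fingers; the grasp point (between the pads) lies 19 mm behind it; z points along the fingers, y is the line along which they close (so a half turn about z gives the same grasp; the last joint's range is limited). The gripper opens to 94 mm and grips with 3 to 60 N. Pads are 16 mm wide; open, the fingers measure 119 mm over their backs; the gripper's body (75 mm by 177 mm) begins 78 mm behind the grasp point.
Start: joints at [1.106, 0.3, 1.521, -0, 1.321, -0.067], TCP at [0.213, 0.507, 0.205] pointing down, gripper open.
Joint ranges: [-3.03, 3.03], [-0.79, 2.21], [0.23, 2.52], [-1.04, 4.18], [0, 3.07], [-2.55, 2.55]. Speed limits (rad/s): [2.22, 2.22, 2.57, 3.14, 3.14, 3.14].

INTERFACE

Orientations are given as [roll, pitch, yaw] about the fixed x, y, z axes, in that order (R = Rz(yaw) Ry(pitch) Rx(roll)).
In Python, from station import telemetry, optics, ctrl gives the robot as it stands.
- The arm moves only by the tool carry_out, never from a script. Its argument "plan" is a list that holds one entry, the list of rows, each a list of 7 numbers: the shift along the tool's x, y, z in mm, then the turn, a rotation vector about the tool's x, y, z in rad, then the finger opening in mm, from 0 to 94. A call has 1 to 20 rows; each row shifts and turns the commanded pose from where the row before left it, along the tool's axes as they then stand; what a row does not reach is not made up. A row lasts 1/12 s, in which the tool goes at most 41.7 mm and 7.16 degrees, less where a joint would pass 70% of its speed; a pose out of reach is approached as far as the arm can. A call with a gripper value outside its range is refused whole. The fingers move at their own pace and stop on an object; "squeeze" is the grip in N (left out, the last holds). Time passes only in rows, so rows that do not move let the fingers close. It gives the time, the measured TCP pose, the force, the opening and the grip force at its end, in the units of the state.
- telemetry.get_obs(): the state, without advancing time (a new reading comes with each control period).
- optics.camera(name): name is "scene" or "side" or "wrist"; returns a dict with "pixels" (480x640x3 uint8, red, green, blue), "intrinsics" (3x3 intrinsics, pixels), "dist_coeffs" ([k1, k2, p1, p2, k3] as OpenCV has them; the pictures are not rectified), "origin" and "rotation" of the camera in the world. Camera axes: x right, y down, z forward; pixel columns grow to the right and rows downward; lengths in m; the calibration is good to about 2 mm. A picture is of the moment at which its call begins. There is no depth.
- ctrl.hand_in(): hands the job in; it is judged then, once.
The state is a dict: "time_s": time; "qpos": joint angles; "joint_vel": joint speeds; "tau": joint torques, N m; "ee_pos": TCP position; "eef_rot": TCP orientation; "force": force on the tool from outside, world axes, zero at the start; "moment": the same for the moment, N m; "grip_width": finger opening in m; "grip_force": force on a finger pad.
Only numpy, scipy, OpenCV 4.12 (cv2) and the standard library are available. Lean on these libraries where they do the work, as an engineer would, in place of code of your own. Each camera call takes 0.05 s, during which the arm holds its last target. There are 200 camera calls.

## Working session

There is one attempt and no reset: what is moved stays moved. The work goes in short steps, Python scripts to look and compute and a tool call to move; the robot and the scene stay as the last step left them, time stands still between calls to the robot, and variables do not carry over. Pictures are saved under pics/ and viewed, at most 10 in all, crops included, and the job is handed in when it is done.

Besides the shell and the picture viewer there is one more tool, called after ">>>" as name(argument=value, ...) on one line, values as JSON. carry_out: Moves the arm, as the interface text tells. Its arguments: {"type":"object","properties":{"plan":{"type":"array","items":{"type":"array","items":{"type":"array","items":{"type":"number"}}}},"squeeze":{"type":"number"}},"required":["plan"]}

```bash
mkdir -p pics; ls; cat > h.py <<'E'
import numpy as np, cv2
from scipy.spatial.transform import Rotation as R
from station import telemetry, optics, ctrl
def snap(n,f):
    c=optics.camera(n); cv2.imwrite(f'pics/{f}.png',c['pixels'][:,:,::-1]); np.savez(f'pics/{f}.npz',**c); return c
def ray(f,uv):
    c=np.load(f'pics/{f}.npz')
    p=cv2.undistortPoints(np.array([[uv]],float),c['intrinsics'],c['dist_coeffs'])[0,0]
    return c['origin'],c['rotation']@np.array([*p,1])
def onz(f,uv,z):
    o,d=ray(f,uv); return o+d*(z-o[2])/d[2]
E
python3 - <<'E'
from h import *
s=telemetry.get_obs(); print(s['time_s'],s['ee_pos'],s['eef_rot'],s['force'])
for n in ['scene','side']: c=snap(n,n+'1'); print(c['origin'])
E
```

```text
pics
0.0 [0.21293281 0.50680868 0.20486588] [-3.14038752e+00 -7.56191564e-05  2.74382468e+00] [0.13372151 0.44568477 0.02051796]
[ 0.8261511  -0.27949695  0.59132102]
[0.44920519 0.4231509  0.58621297]
```

View pics/scene1.png

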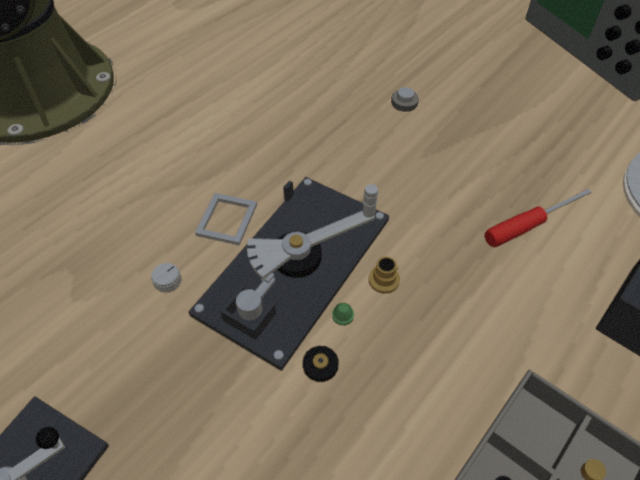

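View pics/side1.png

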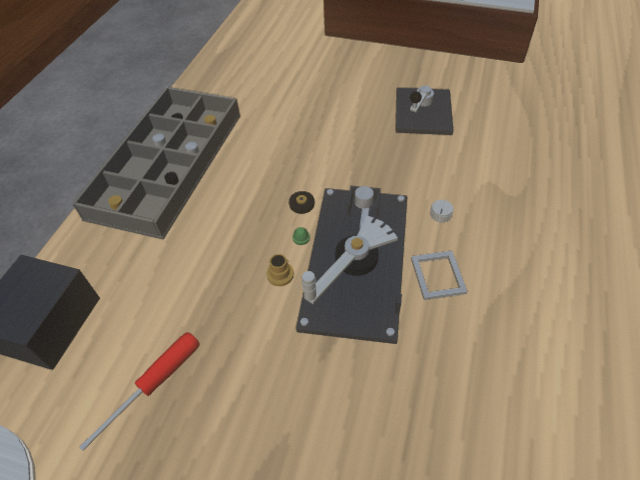

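The scene view shows the brake with its post top at about (371,188), pivot nut (296,240) and button top (249,298). In the side view the same points are at (308,275), (357,243) and (365,192). I'll locate them on their known heights.

```bash
python3 - <<'E'
from h import *
for n,z,a,b in [('post top',.085,(371,188),(308,275)),('post base',.04,(369,214),(311,298)),('button',.046,(249,298),(365,192)),('pivot',.045,(296,240),(357,243))]:
    print(n,onz('scene1',a,z).round(4),onz('side1',b,z).round(4))
for f,cs in [('scene1',[(308,182),(384,216),(199,308),(279,355)]),('side1',[(390,331),(305,322),(401,198),(330,192)])]:
    print(f,[onz(f,u,.012).round(3)[:2] for u in cs])
for f,(x,y),w,h in [('scene1',(190,170),210,200),('side1',(290,170),130,180)]:
    i=cv2.imread(f'pics/{f}.png')[y:y+h,x:x+w]; cv2.imwrite(f'pics/{f}c.png',cv2.resize(i,None,fx=3,fy=3,interpolation=2))
E
```

```text
Traceback (most recent call last):
  File "h.py", line 11, in onz
    o,d=ray(f,uv); return o+d*(z-o[2])/d[2]
                                       ~^^^
IndexError: invalid index to scalar variable.
```

```bash
python3 - <<'E'
from h import *
for f in ['scene1','side1']:
    r=np.load(f'pics/{f}.npz')['rotation']; print(r, R.from_euler('xyz',r).as_matrix()[:,2] if r.shape==(3,) else '', R.from_rotvec(r).as_matrix()[:,2] if r.shape==(3,) else '')
E
```

```text
[-2.50283096 -0.00295569  0.69649779] [-0.38066409  0.45886491 -0.80283114] [-0.47991399  0.49776489 -0.72243524]
[-2.48023278  0.01735776 -2.86315884] [ 0.18198015 -0.58677159 -0.78903886] [ 0.88713625 -0.40063746  0.22908274]
```

Rotation is given as roll, pitch, yaw.

```bash
sed -i "s/c\['rotation'\]@/R.from_euler('xyz',c['rotation']).as_matrix()@/" h.py; python3 - <<'E'
from h import *
for n,z,a,b in [('post top',.085,(371,188),(308,275)),('post base',.04,(369,214),(311,298)),('button',.046,(249,298),(365,192)),('pivot',.045,(296,240),(357,243))]:
    print(n,onz('scene1',a,z).round(4),onz('side1',b,z).round(4))
for f,cs in [('scene1',[(308,182),(384,216),(199,308),(279,355)]),('side1',[(390,331),(305,322),(401,198),(330,192)])]:
    print(f,[onz(f,u,.012).round(3)[:2] for u in cs])
for f,(x,y),w,h in [('scene1',(190,170),210,200),('side1',(290,170),130,180)]:
    i=cv2.imread(f'pics/{f}.png')[y:y+h,x:x+w]; cv2.imwrite(f'pics/{f}c.png',cv2.resize(i,None,fx=3,fy=3,interpolation=2))
E
```

```text
post top [0.5805 0.1102 0.085 ] [0.5797 0.1069 0.085 ]
post base [0.5825 0.1089 0.04  ] [0.5771 0.1109 0.04  ]
button [ 0.5563 -0.0749  0.046 ] [ 0.5537 -0.0797  0.046 ]
pivot [0.5428 0.0184 0.045 ] [0.5419 0.0143 0.045 ]
scene1 [array([0.473, 0.12 ]), array([0.587, 0.138]), array([ 0.505, -0.109]), array([ 0.615, -0.093])]
side1 [array([0.473, 0.115]), array([0.58 , 0.131]), array([ 0.504, -0.113]), array([ 0.613, -0.097])]
```

View pics/scene1c.png

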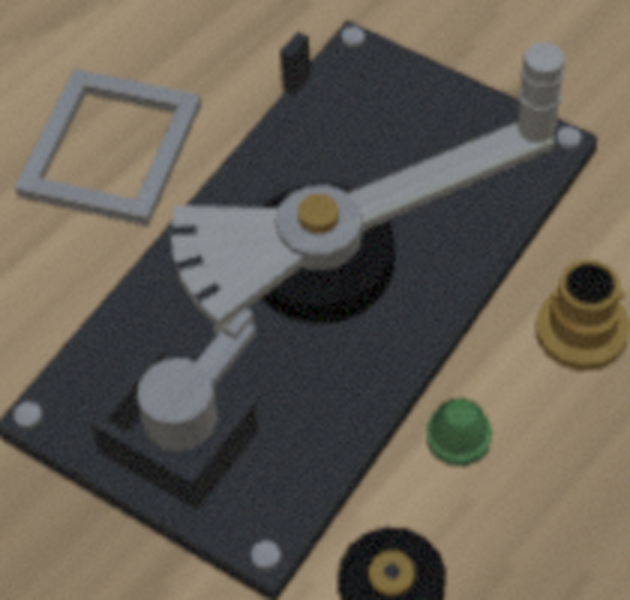

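View pics/side1c.png

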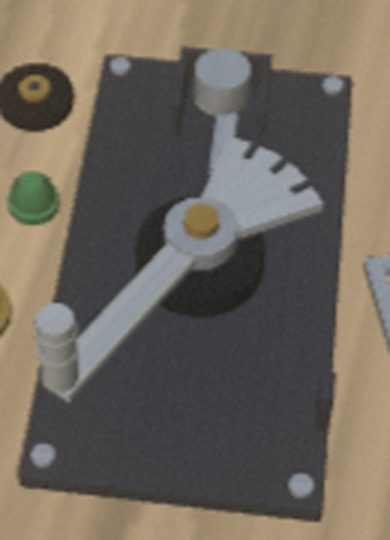

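The crops confirm the layout. The post is near (0.580, 0.1085), the pivot (0.542, 0.0165), 100 mm apart as stated, and the button near (0.555, -0.077). The lever heading is about 1.18 rad. First I'll hover above the post, then yaw to straddle it tangentially.

>>> carry_out(plan=[[[-30.8,-14.1,0,0,0,0,60],[-30.8,-14.1,0,0,0,0,60],[-30.8,-14.1,0,0,0,0,60],[-30.8,-14.1,0,0,0,0,60],[-30.8,-14.1,0,0,0,0,60],[-30.8,-14.1,0,0,0,0,60],[-30.8,-14.1,0,0,0,0,60],[-30.8,-14.1,0,0,0,0,60],[-30.8,-14.1,0,0,0,0,60],[-30.8,-14.1,0,0,0,0,60],[-30.8,-14.1,0,0,0,0,60],[-30.8,-14.1,0,0,0,0,60],[-30.8,-14.1,0,0,0,0,60],[-30.8,-14.1,0,0,0,0,60],[-30.8,-14.1,0,0,0,0,60],[-30.8,-14.1,0,0,0,0,60]]], squeeze=15)

```text
time_s: 1.43
ee_pos: [0.5808, 0.1066, 0.2051]
eef_rot: [-3.141, -0.0, 2.744]
force: [-0.1, 0.6, -0.2]
grip_width: 0.06
grip_force: 0.0
```

>>> carry_out(plan=[[[0,0,0,0,0,0.112,60],[0,0,0,0,0,0.112,60],[0,0,0,0,0,0.112,60],[0,0,0,0,0,0.112,60],[0,0,0,0,0,0.112,60],[0,0,0,0,0,0.112,60],[0,0,0,0,0,0.112,60],[0,0,0,0,0,0.112,60],[0,0,0,0,0,0.112,60],[0,0,0,0,0,0.112,60],[0,0,0,0,0,0.112,60],[0,0,0,0,0,0.112,60],[0,0,0,0,0,0.112,60],[0,0,0,0,0,0.108,60],[0,0,0,0,0,0,60],[0,0,0,0,0,0,60]]])

```text
time_s: 2.77
ee_pos: [0.5799, 0.1081, 0.2052]
eef_rot: [-3.141, 0.0, 1.183]
force: [0.6, 0.9, 0.5]
grip_width: 0.0601
grip_force: 0.0
```

```bash
python3 - <<'E'
from h import *
s=telemetry.get_obs(); print(s['time_s'],s['ee_pos'],s['eef_rot'],s['qpos'])
c=snap('wrist','w1'); print(c['origin'],c['rotation'])
E
```

```text
2.7667 [0.57988207 0.10814463 0.2051893 ] [-3.14113860e+00  2.73908282e-04  1.18321679e+00] [ 1.22297740e-01  3.89709914e-01  1.40154688e+00 -1.78871983e-05
  1.35086585e+00  5.09881245e-01]
[0.60419458 0.16744742 0.38358691] [ 2.91073910e+00 -8.25703125e-06 -3.88371681e-01]
```

View pics/w1.png

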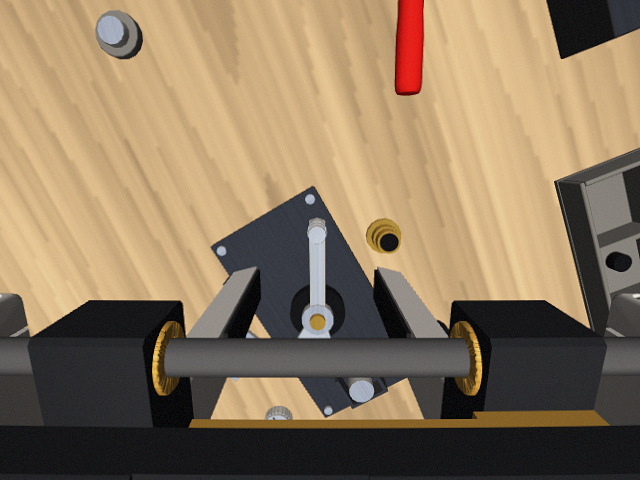

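The wrist view shows the post top near (317,233), the pivot nut at (317,321) and the button top at (361,390), with the lever aligned vertically in the image.

```bash
python3 - <<'E'
from h import *
for n,u,z in [('post',(317,233),.085),('pivot',(317,321),.05),('pivot',(317,321),.045),('btn',(361,390),.046)]: print(n,z,onz('w1',u,z).round(4))
# side/scene pivot triangulation
for ps in [((296,240.5),(357,243)),((249.3,299),(364,192.7)),((371,188.5),(308.5,275.5))]:
    A=np.zeros((3,3));b=np.zeros(3)
    for f,u in zip(['scene1','side1'],ps):
        o,d=ray(f,u);d/=np.linalg.norm(d);P=np.eye(3)-np.outer(d,d);A+=P;b+=P@o
    print(np.linalg.solve(A,b).round(4))
E
```

```text
post 0.085 [0.5802 0.1081 0.085 ]
pivot 0.05 [0.5429 0.0167 0.05  ]
pivot 0.045 [0.5419 0.0145 0.045 ]
btn 0.046 [ 0.5554 -0.0782  0.046 ]
[0.5427 0.0164 0.0467]
[ 0.556  -0.0764  0.0464]
[0.5799 0.1085 0.0856]
```

>>> carry_out(plan=[[[0,0,19.6,0,0,0,60],[0,0,19.6,0,0,0,60],[0,0,19.6,0,0,0,60],[0,0,19.6,0,0,0,60],[0,0,19.6,0,0,0,60],[0,0,19.6,0,0,0,60],[0,0,19.6,0,0,0,60],[0,0,19.6,0,0,0,60],[0,0,0,0,0,0,60],[0,0,0,0,0,0,10],[0,0,0,0,0,0,10],[0,0,0,0,0,0,10],[0,0,0,0,0,0,10],[0,0,0,0,0,0,10],[0,0,0,0,0,0,10],[0,0,0,0,0,0,10],[0,0,0,0,0,0,10],[0,0,0,0,0,0,10]]], squeeze=20)

```text
time_s: 4.32
ee_pos: [0.58, 0.1082, 0.0489]
eef_rot: [-3.142, -0.0, 1.18]
force: [-2.2, 1.1, 2.9]
grip_width: 0.0155
grip_force: 20.0
```

>>> carry_out(plan=[[[-0.2,-6.5,0,0,0,-0.065,10],[-0.2,-6.5,0,0,0,-0.065,10],[-0.2,-6.5,0,0,0,-0.065,10],[-0.2,-6.5,0,0,0,-0.065,10],[-0.2,-6.5,0,0,0,-0.065,10],[-0.2,-6.5,0,0,0,-0.065,10],[-0.2,-6.5,0,0,0,-0.065,10],[-0.2,-6.5,0,0,0,-0.065,10],[-0.2,-6.5,0,0,0,-0.065,10],[-0.2,-6.5,0,0,0,-0.065,10],[-0.2,-6.5,0,0,0,-0.065,10],[-0.2,-6.5,0,0,0,-0.065,10],[-0.2,-6.5,0,0,0,-0.065,10],[-0.2,-6.5,0,0,0,-0.065,10],[-0.2,-6.5,0,0,0,-0.065,10],[-0.2,-6.5,0,0,0,-0.065,10],[0,0,0,0,0,0,10],[0,0,0,0,0,0,10],[0,0,0,0,0,0,10]]])

```text
time_s: 5.9
ee_pos: [0.4821, 0.0953, 0.0489]
eef_rot: [3.14, 0.001, 2.219]
force: [5.1, -2.1, -1.8]
grip_width: 0.0158
grip_force: 20.0
```

```bash
python3 - <<'E'
from h import *
s=telemetry.get_obs(); p=s['ee_pos']; print(p,s['eef_rot'],s['force'],s['qpos'])
d=p[:2]-[.5425,.0165]; print(np.hypot(*d),np.arctan2(d[1],d[0])-1.183)
E
```

```text
[0.48210947 0.09532694 0.04891932] [3.14013704e+00 1.26391627e-03 2.21932257e+00] [ 5.13333999 -2.09486781 -1.79558026] [ 1.20865586e-01  3.68256799e-01  1.83466196e+00 -4.45703313e-04
  9.36779912e-01 -5.27397890e-01]
0.09930106657530226 1.0415317364577497
```

>>> carry_out(plan=[[[0,0,0,0,0,0,60],[0,0,0,0,0,0,60],[0,0,0,0,0,0,60],[0,0,0,0,0,0,60],[0,0,0,0,0,0,60],[0,0,0,0,0,0,60],[0,0,0,0,0,0,60],[0,0,0,0,0,0,60],[0,0,-20,0,0,0,60],[0,0,-20,0,0,0,60],[0,0,-20,0,0,0,60],[0,0,-20,0,0,0,60],[0,0,-20,0,0,0,60],[0,0,-20,0,0,0,60],[0,0,0,0,0,0,0],[0,0,0,0,0,0,0]]])

```text
time_s: 7.23
ee_pos: [0.4816, 0.0956, 0.1691]
eef_rot: [3.14, 0.001, 2.22]
force: [-0.3, 0.2, -0.6]
grip_width: 0.0499
grip_force: 0.0
```

```bash
python3 - <<'E'
from h import *
s=telemetry.get_obs(); print(s['time_s'],s['ee_pos'],s['eef_rot'],s['force'])
c=snap('wrist','w2')
E
```

```text
7.2333 [0.4815651  0.09557701 0.1691059 ] [3.14031717e+00 7.48827020e-04 2.21985978e+00] [-0.3021512   0.24510635 -0.63663362]
```

View pics/w2.png

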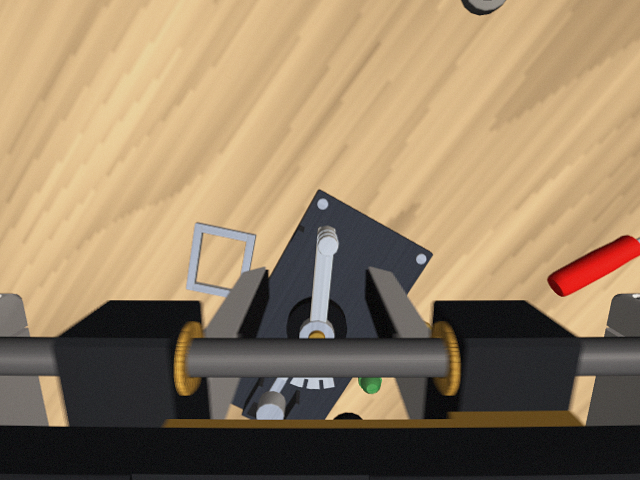

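>>> carry_out(plan=[[[-22.8,-5.7,0,0,0,0,0],[-22.8,-5.7,0,0,0,0,0],[-22.8,-5.7,0,0,0,0,0],[-22.8,-5.7,0,0,0,0,0],[-22.8,-5.7,0,0,0,0,0],[-22.8,-5.7,0,0,0,0,0],[-22.8,-5.7,0,0,0,0,0],[-22.8,-5.7,0,0,0,0,0],[0,0,0,0,0,0,0],[0,0,0,0,0,0,0],[0,0,0,0,0,0,0],[0,0,0,0,0,0,0],[0,0,0,0,0,0,0]]])

```text
time_s: 8.37
ee_pos: [0.555, -0.0765, 0.1685]
eef_rot: [-3.141, -0.0, 2.221]
force: [0.1, 0.6, -0.6]
grip_width: 0.0005
grip_force: 0.0
```

```bash
python3 - <<'E'
from h import *
s=telemetry.get_obs(); print(s['time_s'],s['ee_pos'],s['eef_rot'],s['force'],s['grip_width'])
p=onz('w2',(328,241),.085); d=p[:2]-[.5425,.0165]; print(p,np.hypot(*d),np.arctan2(d[1],d[0])-1.183)
snap('scene','s2'); i=cv2.imread('pics/s2.png')[150:380,150:420]; cv2.imwrite('pics/s2c.png',cv2.resize(i,None,fx=2.5,fy=2.5,interpolation=2))
E
```

```text
8.3667 [ 0.55503034 -0.0764948   0.16850138] [-3.14142898e+00 -2.60353755e-04  2.22079659e+00] [ 0.14662545  0.59119491 -0.5566495 ] 0.00045456059002153647
[0.48585488 0.10173011 0.085     ] 0.10233690549598252 0.9743764833097106
```

View pics/s2c.png

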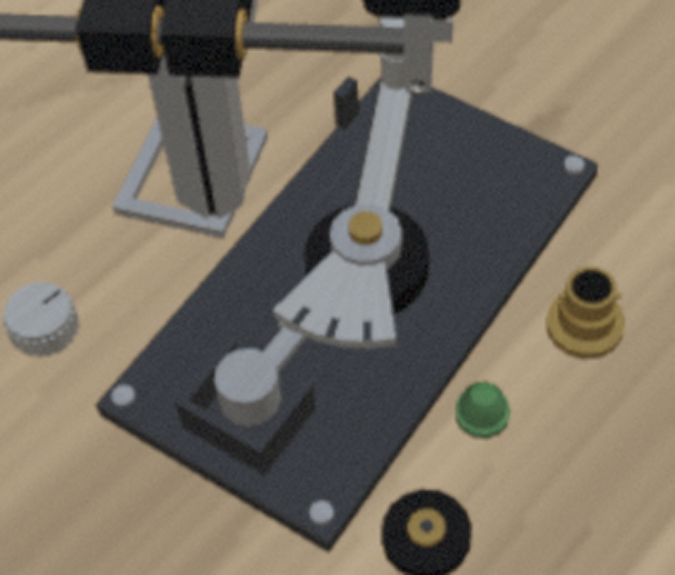

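The lever is held near 0.97 by my reading, which fits the last notch, with the pawl in the end tooth. Shut fingers are over the button, so I press in small steps.

>>> carry_out(plan=[[[0,0,18,0,0,0,0],[0,0,18,0,0,0,0],[0,0,18,0,0,0,0],[0,0,18,0,0,0,0],[0,0,18,0,0,0,0],[0,0,18,0,0,0,0],[0,0,5,0,0,0,0],[0,0,5,0,0,0,0],[0,0,5,0,0,0,0],[0,0,2,0,0,0,0],[0,0,2,0,0,0,0],[0,0,2,0,0,0,0],[0,0,2,0,0,0,0],[0,0,0,0,0,0,0],[0,0,0,0,0,0,0],[0,0,0,0,0,0,0]]])

```text
time_s: 9.75
ee_pos: [0.5558, -0.0774, 0.0382]
eef_rot: [3.141, 0.001, 2.22]
force: [1.2, 1.0, 5.1]
grip_width: 0.0004
grip_force: 2.4
```

>>> carry_out(plan=[[[0,0,0.5,0,0,0,0],[0,0,0.5,0,0,0,0],[0,0,0,0,0,0,0],[0,0,0,0,0,0,0]]])

```text
time_s: 10.08
ee_pos: [0.5559, -0.0775, 0.0378]
eef_rot: [3.14, 0.001, 2.22]
force: [-1.5, 1.9, 12.6]
grip_width: 0.0004
grip_force: 6.4
```

Force rose sharply to 12.6 N, so the button is on its hard stop. I'll hold it there while the lever springs back and then check before letting up.

>>> carry_out(plan=[[[0,0,0,0,0,0,0],[0,0,0,0,0,0,0],[0,0,0,0,0,0,0],[0,0,0,0,0,0,0],[0,0,0,0,0,0,0],[0,0,0,0,0,0,0],[0,0,0,0,0,0,0],[0,0,0,0,0,0,0],[0,0,0,0,0,0,0],[0,0,0,0,0,0,0],[0,0,0,0,0,0,0],[0,0,0,0,0,0,0],[0,0,0,0,0,0,0],[0,0,0,0,0,0,0],[0,0,0,0,0,0,0],[0,0,0,0,0,0,0]]])

```text
time_s: 11.42
ee_pos: [0.5559, -0.0775, 0.0378]
eef_rot: [3.14, 0.001, 2.22]
force: [-1.8, 0.7, 12.2]
grip_width: 0.0005
grip_force: 6.4
```

```bash
python3 - <<'E'
from h import *
snap('side','d2'); i=cv2.imread('pics/d2.png')[150:370,260:460]; cv2.imwrite('pics/d2c.png',cv2.resize(i,None,fx=2.5,fy=2.5,interpolation=2))
E
```

```text
(no output)
```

View pics/d2c.png

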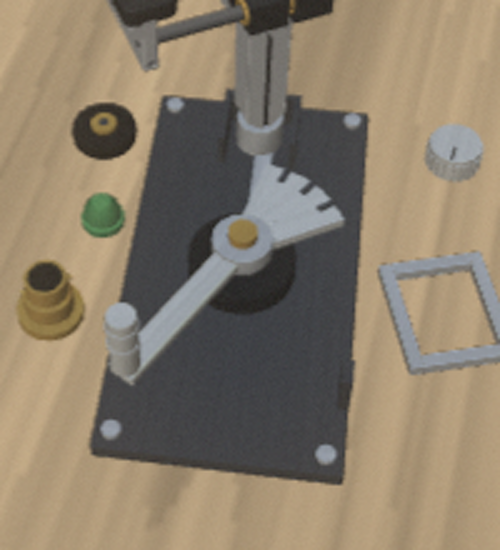

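The lever is back at rest: the post top is at (309,275), as it was at the start. Now I lift away.

>>> carry_out(plan=[[[0,0,-5,0,0,0,0],[0,0,-10,0,0,0,0],[0,0,-20,0,0,0,0],[0,0,-20,0,0,0,0],[0,0,-20,0,0,0,0],[0,0,-20,0,0,0,0],[0,0,-20,0,0,0,0],[0,0,0,0,0,0,0],[0,0,0,0,0,0,0],[0,0,0,0,0,0,0],[0,0,0,0,0,0,0],[0,0,0,0,0,0,0]]])

```text
time_s: 12.47
ee_pos: [0.5548, -0.0773, 0.1506]
eef_rot: [-3.14, -0.001, 2.22]
force: [0.2, 0.6, 0.3]
grip_width: 0.0001
grip_force: 0.0
```

```bash
python3 - <<'E'
from h import *
snap('side','d3'); i=cv2.imread('pics/d3.png')[150:370,260:460]; cv2.imwrite('pics/d3c.png',cv2.resize(i,None,fx=2.5,fy=2.5,interpolation=2))
E
```

```text
(no output)
```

View pics/d3c.png

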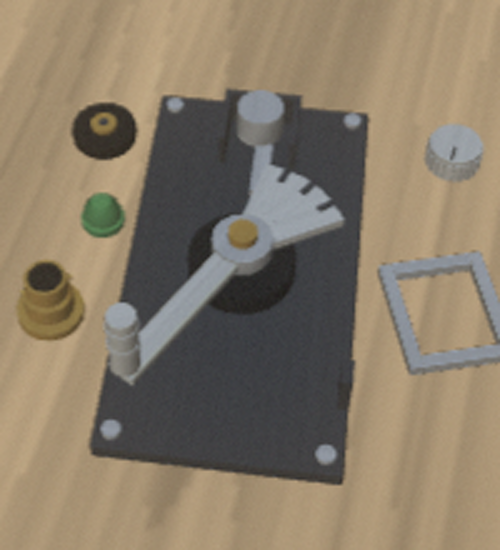

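The button is up again (crop (261,105)), the lever is at rest and the hand is clear.

```bash
python3 -c "
from h import *
print(ctrl.hand_in())"
```

```text
the job is handed in; nothing more can be done
None
```

The job is handed in: the ratchet held the lever by itself in the last notch (read as about 0.97 rad), pressing the button fully down sent it back to rest, and the button is up with the hand clear, at about 12.5 s.

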